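# Unload the culture shaker into the strain crates

### The arm

A 6-joint arm with a two-finger parallel gripper is mounted at the origin on the work surface. World frame = base frame: x ahead of the robot, y to its left, z up, the work surface at z = 0. Lengths are in m, angles in rad, forces in N, time in s.
With the tool pointing down it reaches from about 0.35 to 0.775 m from the base axis. Payload 5.5 kg.
Tool frame: the origin (TCP) lies between the finger pads; the fingertips stand 19 mm ahead of it and the grasp point (between the pads) is the TCP; z points along the fingers, y is the line along which they close (so a half turn about z gives the same grasp; the last joint's range is limited). The gripper opens to 85 mm and grips with 20 to 120 N. Pads are 22 mm wide; open, the fingers measure 114 mm over their backs; the gripper's body (76 mm by 85 mm) begins 54 mm behind the grasp point. The pads swing forward as they close: fully open they stand 13 mm farther back than shut.
Start: joints at [1.087, 0.313, 0.046, 1.304, 0, 1.431], TCP at [0.194, 0.541, 0.218] pointing down, gripper open.
Joint ranges: [-2.76, 2.76], [-0.86, 1.69], [-1.03, 1.26], [-2.2, 2.34], [-1.47, 1.5], [-3.14, 3.14]. Speed limits (rad/s): [2.57, 2.57, 3.14, 3.14, 3.14, 3.14].

### API

Orientations are given as a unit quaternion [w, x, y, z].
In Python, from workcell import env gives the robot as it stands.
- The arm moves only by the tool carry_out, never from a script. Its argument "increments" is a list that holds one entry, the list of rows, each a list of 6 numbers: the shift along the tool's x, y, z each as a share of 50 cm, from -1 to 1, then the turn, a rotation vector about the tool's x, y, z each as a share of 2 pi rad, from -1 to 1. In form: [[[x, y, z, ax, ay, az], ...]]. A call has 1 to 5 rows; each row is the pose to reach, as a shift and turn from the pose commanded when the call began, along the tool's axes at that moment, turning the shorter way round; what a row does not reach only later rows make up. A row lasts 1/8 s, in which the tool goes at most 62.5 mm and 10.7 degrees, less where a joint would pass 70% of its speed; a pose out of reach is approached as far as the arm can. A call with a number of a shift or a turn outside -1 to 1 is refused whole. A call with a gripper value outside its range is refused whole. "jaw" is the closure, from 0 (fully open) to 1 (shut), set as the call begins (left out, the last holds). The fingers move at their own pace and stop on an object; "squeeze" is the grip in N (left out, the last holds). Time passes only in rows, so rows that repeat a pose let the fingers close. It gives the time, the measured TCP pose, the force, the opening and the grip force at its end, in the units of the state.
- env.get_state(): the state, without advancing time (a new reading comes with each control period).
- env.read_camera(name): name is "scene" or "top" or "wrist"; returns a dict with "frame" (420x560x3 uint8, blue, green, red), "z_map" (420x560 float32, m along the optical axis (not along the pixel's ray), 0 where there is no reading), "intrinsics" (3x3 intrinsics, pixels), "k1" (the pictures are not rectified: a ray, as slopes to the right and down, at radius r is drawn at 1 + k1 r^2 times it, then the intrinsics apply), "R" (3x3) and "t" (3): a world point X has camera coordinates R X + t; the wrist camera has in their place "T_tool_cam" (4x4, takes a point from camera to tool coordinates, whose origin is the TCP and whose axes are the flange's). Camera axes: x right, y down, z forward; pixel columns grow to the right and rows downward; lengths in m; the calibration is good to about 2 mm. A picture is of the moment at which its call begins: read the wrist's pose just before it.
- env.hand_in(): hands the job in; it is judged then, once.
Trained networks look in the newest picture that a camera, given by its name, has taken for a name from the list of things; names that differ only in an ending like _2 or _b are one class to them, and where a whole thing is asked for, a point or a joint stands for the part that bears it (a point fixed in the world has none). Each returns a list of dicts, best first, with "score" (0 to 1); they miss things now and then, are a little off and sometimes report something else, mostly with a low value. They report only what shows in the picture. A call takes as long as a camera call.
- env.find_in(camera, name): "position" ([x, y, z] in m, in world coordinates, good to about 4 mm: the middle of the surface that is visible of it).
The state is a dict: "clock": time; "joint_pos": joint angles; "qvel": joint speeds; "tau": joint torques, N m; "tcp_pos": TCP position; "orientation": TCP orientation; "wrist_force": force on the tool from outside, world axes, zero at the start; "ft_torque": the same for the moment, N m; "finger_gap": finger opening in m; "grip_force": force on a finger pad.
Only numpy, scipy, OpenCV 4.12 (cv2) and the standard library are available. Lean on these libraries where they do the work, as an engineer would, in place of code of your own. Each camera call takes 0.05 s, during which the arm holds its last target. There are 200 camera calls.

### The job

The shaker run at the mushroom farm is finished: first swing the hold-down bar by its orange handle up and back past upright, clear of the bottles, and leave it open. Then take out the red-, blue- and yellow-capped glass bottles, one after another in any order, and set each down gently, upright on the floor of the small green crate with the card of its cap's colour. Leave the white-capped bottle standing where it is on the shaker, and tip none of the four over.

Things in the scene. Friction and masses are not known exactly. Their poses are not given: they have to be found in the camera images.
- shaker: White shaker, still and fixed: 200 (x) by 360 (y) mm, black mat 60 mm above the table. Origin: centre of underside; z up; controls face its -x. The bottles stand in a row along its y at x = -30, y = -127, -42, 42, 127 mm (within 5). The bar's hinge line runs along y at x = +45 mm, 178.5 mm above the table, between posts at y = +-168 mm that end 184 mm up.
- bail (a joint): Angle of the hold-down bar, rad: 0 = shut, level just above the caps (starts at 0 to 0.12); grows as it swings up and back to the shaker's +x; 1.57 = arms upright; stop at 2.2. Stiff hinge (0.14 N m): it stays where it is left. The bar is a U of 10 mm steel rod, 310 mm wide, with arms 75 mm long from the hinge line.
- bail_grip (a point): Middle of the bar's orange handle: a 10 mm round rod along the shaker's y, 90 mm between its two uprights. At joint 0 it is 40 mm straight above the bar: 75 mm to the shaker's -x of the hinge line and 40 mm above it. It turns with the bar (85 mm radius).
- bottle_red: Glass bottle with red cap, to be moved: tan body 60 mm in diameter to 56 mm above the underside, narrowing to a 44 mm neck at 72 mm; cap 48 mm in diameter from 80 to 112 mm (flat top); 0.2 to 0.33 kg. Origin: centre of underside; z up. Starts on the shaker's mat, 60 mm above the table, under the bar.
- bottle_blue: Glass bottle with blue cap, to be moved: tan body 60 mm in diameter to 56 mm above the underside, narrowing to a 44 mm neck at 72 mm; cap 48 mm in diameter from 80 to 112 mm (flat top); 0.2 to 0.33 kg. Origin: centre of underside; z up. Starts on the shaker's mat, 60 mm above the table, under the bar.
- bottle_yellow: Glass bottle with yellow cap, to be moved: tan body 60 mm in diameter to 56 mm above the underside, narrowing to a 44 mm neck at 72 mm; cap 48 mm in diameter from 80 to 112 mm (flat top); 0.2 to 0.33 kg. Origin: centre of underside; z up. Starts on the shaker's mat, 60 mm above the table, under the bar.
- bottle_white: Glass bottle with white cap, to be left in place: tan body 60 mm in diameter to 56 mm above the underside, narrowing to a 44 mm neck at 72 mm; cap 48 mm in diameter from 80 to 112 mm (flat top); 0.2 to 0.33 kg. Origin: centre of underside; z up. Starts on the shaker's mat, 60 mm above the table, under the bar.
- crate_red: Open green one-bottle crate with a red card on its floor and on two outer sides: 100 x 100 mm outside, 40 mm high, walls and floor 5 mm thick (inside 90 x 90 mm), fixed to the table. Origin: centre of its underside, on the table; z up, x and y along its sides.
- crate_blue: Open green one-bottle crate with a blue card on its floor and on two outer sides: 100 x 100 mm outside, 40 mm high, walls and floor 5 mm thick (inside 90 x 90 mm), fixed to the table. Origin: centre of its underside, on the table; z up, x and y along its sides.
- crate_yellow: Open green one-bottle crate with a yellow card on its floor and on two outer sides: 100 x 100 mm outside, 40 mm high, walls and floor 5 mm thick (inside 90 x 90 mm), fixed to the table. Origin: centre of its underside, on the table; z up, x and y along its sides.

How it is judged:
By the outcome, as a careful person would: the job done as asked, in the order asked, and still so for the second after the job is handed in, with the robot touching nothing.
It also fails if it takes over 112 s, if anything falls off the work surface, if the arm or the gripper's body presses on something with over 40 N, if the wrist force passes 120 N, or if a joint passes its speed limit or range.

## Working session

There is one attempt and no reset: what is moved stays moved. The work goes in short steps, Python scripts to look and compute and a tool call to move; the robot and the scene stay as the last step left them, time stands still between calls to the robot, and variables do not carry over. Pictures are saved under pics/ and viewed, at most 14 in all, crops included, and the job is handed in when it is done.

Besides the shell and the picture viewer there is one more tool, called after "Request:" by a JSON object that holds its "name" and its "arguments". carry_out: Moves the arm, as the interface text tells. Its arguments: {"type":"object","properties":{"increments":{"type":"array","items":{"type":"array","items":{"type":"array","items":{"type":"number","minimum":-1,"maximum":1}}}},"jaw":{"type":"number"},"squeeze":{"type":"number"}},"required":["increments"]}

```bash
mkdir -p pics; ls; python3 - <<'E'
from workcell import env
import cv2
s=env.get_state();print(s)
for c in ["scene","top"]:
    r=env.read_camera(c); cv2.imwrite(f"pics/{c}0.png",r["frame"])
    for n in ["shaker","bail","bail_grip","bottle_red","bottle_blue","bottle_yellow","bottle_white","crate_red","crate_blue","crate_yellow"]:
        print(c,n,[(round(d["score"],2),[round(float(v),3) for v in d["position"]]) for d in env.find_in(c,n)[:2]])
E
```

```text
pics
{'clock': 0.0, 'joint_pos': array([ 1.08741631e+00,  3.14007409e-01,  4.49785801e-02,  1.30360998e+00,
       -2.51286872e-05,  1.43123574e+00]), 'qvel': array([ 0.00027762,  0.00045263,  0.00107018, -0.00093486, -0.00112997,
        0.00075872]), 'tau': array([-1.51977233e-04, -4.80628610e+01,  2.98532671e+01,  1.93828595e-02,
       -1.00090620e-04, -1.27066528e-06]), 'tcp_pos': array([0.1935652 , 0.54086511, 0.21680475]), 'orientation': array([-2.70363051e-04,  1.71064138e-01,  9.85259464e-01, -8.80767157e-04]), 'wrist_force': array([ 0.46310465, -0.33320617, -0.40515003]), 'ft_torque': array([ 0.02009415, -0.02970615, -0.07181526]), 'grip_force': 0.0, 'finger_gap': 0.08545792913409497}
scene shaker [(0.93, [0.615, 0.136, 0.061]), (0.29, [0.581, 0.118, 0.186])]
scene bail [(0.74, [0.578, 0.114, 0.185])]
scene bail_grip [(0.73, [0.58, 0.119, 0.184])]
scene bottle_red [(0.53, [0.488, 0.244, 0.156])]
scene bottle_blue [(0.68, [0.649, 0.036, 0.12])]
scene bottle_yellow [(0.59, [0.549, 0.182, 0.141]), (0.51, [0.59, -0.169, 0.015])]
scene bottle_white [(0.64, [0.598, 0.113, 0.143]), (0.21, [0.577, 0.117, 0.185])]
scene crate_red [(0.76, [0.587, -0.169, 0.011])]
scene crate_blue [(0.76, [0.439, -0.328, 0.018]), (0.6, [0.615, 0.133, 0.061])]
scene crate_yellow [(0.81, [0.437, -0.164, 0.015])]
top shaker [(0.8, [0.56, 0.164, 0.061])]
top bail [(0.65, [0.545, 0.152, 0.184])]
top bail_grip [(0.85, [0.544, 0.154, 0.188])]
top bottle_red []
top bottle_blue [(0.55, [0.615, 0.047, 0.167]), (0.32, [0.459, 0.231, 0.158])]
top bottle_yellow [(0.81, [0.512, 0.172, 0.147])]
top bottle_white [(0.59, [0.567, 0.108, 0.149])]
top crate_red [(0.75, [0.593, -0.168, 0.01])]
top crate_blue [(0.92, [0.441, -0.327, 0.009])]
top crate_yellow [(0.79, [0.442, -0.161, 0.011])]
```

View pics/scene0.png

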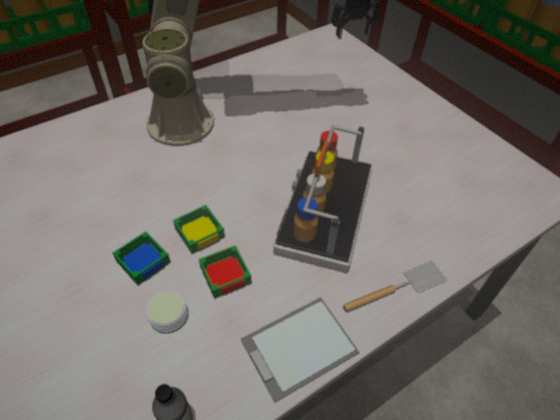

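View pics/top0.png

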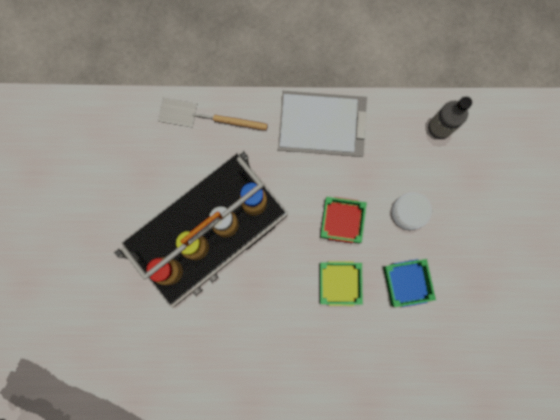

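The scene shows the shaker with the bar over four bottles, ordered red, yellow, white, blue from far-left to right, and the handle in orange near (200,228) in the top view. The crates are at about (343,220) red, (341,284) yellow and (409,283) blue.

```bash
cat > h.py <<'E'
import numpy as np, cv2
from workcell import env
from scipy.spatial.transform import Rotation as R
def cloud(c):
    s=env.get_state(); r=env.read_camera(c); z=r["z_map"].astype(float); K=np.array(r["intrinsics"]); k=float(r["k1"])
    v,u=np.mgrid[:z.shape[0],:z.shape[1]]
    xy=cv2.undistortPoints(np.stack([u,v],-1).reshape(-1,1,2).astype(float),K,np.array([k,0,0,0,0.]),None,None)[:,0].reshape(*z.shape,2)
    P=np.concatenate([xy*z[...,None],z[...,None]],-1)
    if c=="wrist":
        T=np.array(r["T_tool_cam"]); P=P@T[:3,:3].T+T[:3,3]; P=P@rot(s).as_matrix().T+s["tcp_pos"]
    else: P=(P-np.array(r["t"]))@np.array(r["R"])
    P[z<=0]=np.nan
    return P,cv2.cvtColor(r["frame"],cv2.COLOR_BGR2HSV),r
def rot(s): 
    w,x,y,z=s["orientation"]; return R.from_quat([x,y,z,w])
def to(s,p,Rt):  # row numbers: shift & turn from state s to TCP p, Rotation Rt
    r=rot(s); return np.round(np.r_[r.inv().apply(np.array(p)-s["tcp_pos"])/.5,(r.inv()*Rt).as_rotvec()/(2*np.pi)],4)
def down(a): # tool z down, tool y along heading a (rad, world)
    y=np.array([np.cos(a),np.sin(a),0]); z=np.array([0,0,-1.]); return R.from_matrix(np.stack([np.cross(y,z),y,z],1))
HUE={"red":[(0,5),(174,180)],"orange":[(6,18)],"yellow":[(24,35)],"blue":[(105,128)]}
def mask(h,c): 
    return np.any([(h[...,0]>=a)&(h[...,0]<=b) for a,b in HUE[c]],0)&(h[...,1]>130)&(h[...,2]>60)
E
python3 - <<'E'
from h import *
np.set_printoptions(precision=4,suppress=True)
for c in ["top","scene"]:
    P,h,r=cloud(c); Z=P[...,2]; print(c)
    reg=(P[...,1]>-.05)&(P[...,0]>.3)&(P[...,0]<.85)&(P[...,1]<.42)
    m=reg&(Z>.05)&(Z<.068); q=P[m][:,:2].astype(np.float32); print("mat",m.sum(),cv2.minAreaRect(q),np.median(Z[m]))
    m=reg&mask(h,"orange")&(Z>.19); q=P[m]; 
    if len(q)>5:
        cc=q.mean(0); d=np.linalg.svd(q-cc)[2][0]; t=(q-cc)@d; print("handle",len(q),cc,d,t.min(),t.max(),Z[m].max())
    m=reg&(Z>.178)&(Z<.23)&~mask(h,"orange")&(h[...,1]<90); q=P[m]; print("bar/post",len(q),cv2.minAreaRect(q[:,:2].astype(np.float32)))
    for k in["red","yellow","blue"]:
        m=mask(h,k)&reg&(Z>.163)&(Z<.18); q=P[m]; print(k,"cap",len(q), q.mean(0) if len(q) else 0, cv2.minEnclosingCircle(q[:,:2].astype(np.float32)) if len(q) else 0)
        m=mask(h,k)&(P[...,1]<-.05)&(Z<.012); q=P[m]; print(k,"crate",len(q),cv2.minAreaRect(q[:,:2].astype(np.float32)))
    m=(P[...,1]<-.05)&(Z>.03)&(Z<.046)&(h[...,0]>45)&(h[...,0]<85)&(h[...,1]>80)
    n,lab=cv2.connectedComponents(cv2.dilate(m.astype(np.uint8),np.ones((3,3))))
    for i in range(1,n):
        q=P[m&(lab==i)]
        if len(q)>30: print("rim",len(q),cv2.minAreaRect(q[:,:2].astype(np.float32)))
E
```

```text
top
mat 8372 ((0.5712341666221619, 0.1716863512992859), (0.19300132989883423, 0.3520992398262024), 39.8542594909668) 0.06002848956615307
handle 221 [0.549  0.152  0.2245] [-0.6408  0.7676 -0.0159] -0.04765349911059737 0.047360842951728474 0.23138624726739324
bar/post 1074 ((0.5775194764137268, 0.17624346911907196), (0.0919642448425293, 0.34905949234962463), 39.636688232421875)
red cap 280 [0.4619 0.2434 0.1718] ((0.46382373571395874, 0.24673394858837128), 0.024177849292755127)
red crate 955 ((0.5974387526512146, -0.1671520620584488), (0.08102817088365555, 0.07852071523666382), 82.37368774414062)
yellow cap 201 [0.5199 0.1858 0.1719] ((0.523794412612915, 0.1869049370288849), 0.023915980011224747)
yellow crate 1163 ((0.5202446579933167, -0.16318871080875397), (0.08593131601810455, 0.24385599792003632), 87.08441162109375)
blue cap 239 [0.6288 0.0517 0.1715] ((0.6310903429985046, 0.052238430827856064), 0.024252071976661682)
blue crate 1014 ((0.444581538438797, -0.32636529207229614), (0.0815693661570549, 0.07770848274230957), 10.23080825805664)
rim 301 ((0.595625102519989, -0.164116889238
[... 1003 characters left out ...]
5)
yellow crate 549 ((0.5071723461151123, -0.1608056128025055), (0.08131749927997589, 0.22182972729206085), 85.82102966308594)
blue cap 126 [0.6305 0.0506 0.1709] ((0.6325878500938416, 0.04879891872406006), 0.02402128279209137)
blue crate 594 ((0.4481547176837921, -0.31980204582214355), (0.09571877121925354, 0.07918169349431992), 9.85193157196045)
rim 345 ((0.4416568875312805, -0.1593254804611206), (0.10467274487018585, 0.10166722536087036), 0.24287790060043335)
rim 439 ((0.44512903690338135, -0.32392120361328125), (0.10566343367099762, 0.10024773329496384), 10.188355445861816)
rim 389 ((0.5976599454879761, -0.16784298419952393), (0.10040490329265594, 0.10307323932647705), 81.26815795898438)
```

```bash
python3 - <<'E'
from h import *
s=env.get_state(); a=np.radians(39.75)
print(to(s,[.35,.35,.31],down(a)),to(s,[.549,.152,.31],down(a)))
E
```

```text
[-0.4231 -0.2551 -0.1846  0.      0.      0.0849] [-0.9312 -0.4938 -0.1846  0.      0.      0.0849]
```

Request:
{"name": "carry_out", "arguments": {"increments": [[[-0.423,-0.255,-0.185,0,0,0.085],[-0.423,-0.255,-0.185,0,0,0.085],[-0.423,-0.255,-0.185,0,0,0.085],[-0.931,-0.494,-0.185,0,0,0.085],[-0.931,-0.494,-0.185,0,0,0.085]]], "jaw": 0.3, "squeeze": 30}}

```text
clock: 1.82
tcp_pos: [0.3925, 0.3142, 0.2937]
orientation: [0.0, 0.425, 0.905, 0.001]
wrist_force: [-0.2, 0.2, 0.0]
finger_gap: 0.0596
grip_force: 0.0
```

```bash
python3 - <<'E'
from h import *
s=env.get_state(); a=np.radians(39.75); print(s["tcp_pos"],s["finger_gap"])
print(to(s,[.549,.152,.31],down(a)))
E
```

```text
[0.39253471 0.31419982 0.29373671] 0.05963474245264778
[-4.495e-01  3.340e-02 -3.240e-02  3.000e-04  0.000e+00 -1.000e-04]
```

Request:
{"name": "carry_out", "arguments": {"increments": [[[-0.45,0.033,-0.032,0,0,0],[-0.45,0.033,-0.032,0,0,0],[-0.45,0.033,-0.032,0,0,0],[-0.45,0.033,-0.032,0,0,0],[-0.45,0.033,-0.032,0,0,0]]]}}

```text
clock: 2.45
tcp_pos: [0.5496, 0.1506, 0.3083]
orientation: [-0.0, 0.427, 0.904, -0.0]
wrist_force: [-0.9, 0.5, -0.5]
finger_gap: 0.0598
grip_force: 0.0
```

```bash
python3 - <<'E'
from h import *
np.set_printoptions(precision=4,suppress=True)
a=np.radians(39.75)
P,h,r=cloud("wrist"); s=env.get_state();print(s["tcp_pos"])
cv2.imwrite("pics/w1.png",r["frame"]); Z=P[...,2]
m=mask(h,"orange")&(Z>.195)&(Z<.24); q=P[m]; cc=q.mean(0); d=np.linalg.svd(q-cc,full_matrices=False)[2][0]; t=(q-cc)@d
print(len(q),cc,d,t.min(),t.max(),Z[m].max(),np.percentile(Z[m],[5,50,95]))
print(to(s,[cc[0],cc[1],.226],down(a)))
E
```

```text
[0.5483 0.1519 0.3084]
1257 [0.5473 0.1522 0.2258] [ 0.6384 -0.7693  0.0263] -0.046299586927709316 0.05304893727869755 0.22940734412908337 [0.2239 0.2263 0.2278]
[ 0.0016 -0.0012  0.1649 -0.0001 -0.0001 -0.0005]
```

View pics/w1.png

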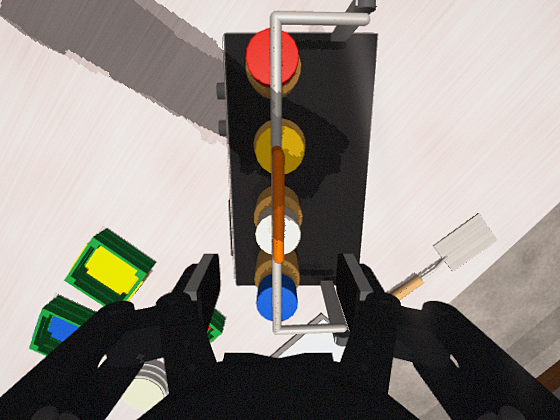

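The wrist view shows the orange handle vertical at about column 278, centred between the fingers. I'll descend and grip it.

Request:
{"name": "carry_out", "arguments": {"increments": [[[0.002,-0.001,0.1,0,0,0],[0.002,-0.001,0.171,0,0,0],[0.002,-0.001,0.171,0,0,0]]]}}

```text
clock: 2.88
tcp_pos: [0.5436, 0.1542, 0.2209]
orientation: [-0.003, 0.424, 0.906, -0.002]
wrist_force: [0.5, -0.9, 0.7]
finger_gap: 0.0597
grip_force: 0.0
```

Request:
{"name": "carry_out", "arguments": {"increments": [[[0,0,0,0,0,0],[0,0,0,0,0,0],[0,0,0,0,0,0],[0,0,0,0,0,0],[0,0,0,0,0,0]]], "jaw": 1, "squeeze": 30}}

```text
clock: 3.5
tcp_pos: [0.5468, 0.1534, 0.2237]
orientation: [0.0, 0.425, 0.905, 0.0]
wrist_force: [-0.1, -0.3, 0.5]
finger_gap: -0.0003
grip_force: 0.0
```

```bash
python3 - <<'E'
from h import *
np.set_printoptions(precision=4,suppress=True)
s=env.get_state(); a=np.radians(39.75); print(s["tcp_pos"],s["finger_gap"],s["grip_force"],s["wrist_force"])
xh=np.array([np.cos(a),np.sin(a),0]); hz=.1785
d=(s["tcp_pos"]-[.572,.170,0])@xh; print("shaker-x of tcp",d)
ang0=np.arctan2(s["tcp_pos"][2]-hz,d-.045); rad=np.hypot(s["tcp_pos"][2]-hz,d-.045); print(ang0,rad,"theta",np.arctan2(40,-75)-ang0)
for th in np.arange(.2,2.11,.16):
    g=np.arctan2(40,-75)-th; x=.045+.085*np.cos(g); z=hz+.085*np.sin(g)
    print(round(th,2),np.round([(x-d)/.5,-(z-s["tcp_pos"][2])/.5],3))
E
```

```text
[0.5468 0.1534 0.2237] -0.0002706636532554986 0.0 [-0.15   -0.2659  0.523 ]
shaker-x of tcp -0.02995671637693964
2.599438893126301 0.08750498687402854 theta 0.05219643420976405
0.2 [ 0.019 -0.018]
0.36 [ 0.038 -0.037]
0.52 [ 0.059 -0.054]
0.68 [ 0.084 -0.066]
0.84 [ 0.109 -0.075]
1.0 [ 0.136 -0.079]
1.16 [ 0.163 -0.079]
1.32 [ 0.19  -0.075]
1.48 [ 0.216 -0.066]
1.64 [ 0.24  -0.054]
1.8 [ 0.262 -0.038]
1.96 [ 0.281 -0.018]
```

The gap closed to zero, so the rod was missed. I'll check where it is.

```bash
python3 - <<'E'
from h import *
np.set_printoptions(precision=4,suppress=True)
P,h,r=cloud("wrist"); cv2.imwrite("pics/w2.png",r["frame"])
for c in ["wrist","top","scene"]:
    P,h,r=cloud(c); m=mask(h,"orange")&(P[...,2]>.19)&(P[...,2]<.26)&(P[...,1]>.05); q=P[m]
    if len(q)>5: print(c,len(q),q.mean(0),np.percentile(q,[5,50,95],axis=0))
    if c=="scene": cv2.imwrite("pics/s2.png",cv2.resize(r["frame"][0:280,180:420],None,fx=2,fy=2))
E
```

```text
wrist 1426 [0.5304 0.1725 0.2243] [[0.5169 0.1565 0.2078]
 [0.5296 0.1736 0.2262]
 [0.5442 0.187  0.2277]]
top 99 [0.5574 0.1402 0.2213] [[0.5173 0.1147 0.2001]
 [0.5675 0.1324 0.225 ]
 [0.5767 0.1848 0.2284]]
scene 217 [0.4579 0.8149 0.2148] [[0.3033 0.1133 0.1929]
 [0.4317 1.2372 0.217 ]
 [0.5829 1.2646 0.2343]]
```

View pics/w2.png

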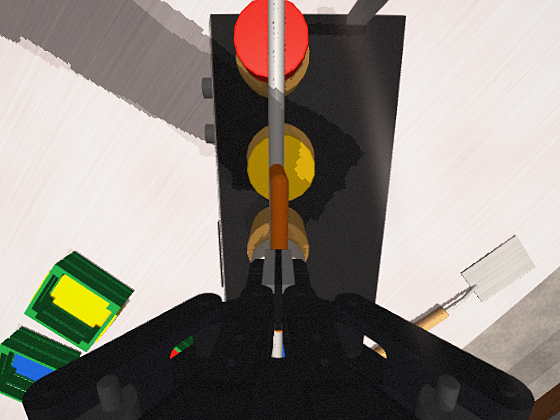

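View pics/s2.png

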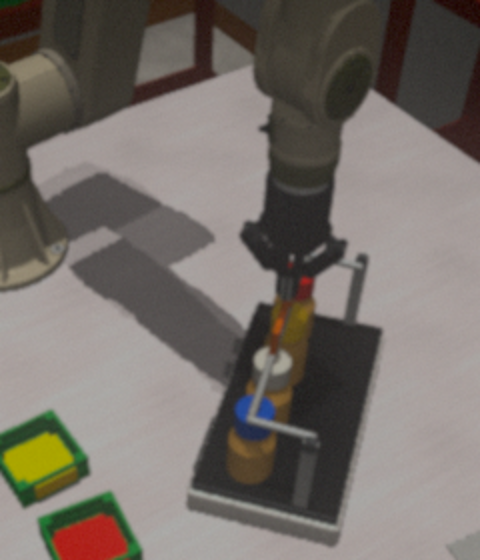

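Request:
{"name": "carry_out", "arguments": {"increments": [[[0,0,0,0,0,0],[0,0,-0.006,0,0,0],[0,0.012,-0.012,0,0,0],[0,0.012,-0.012,0,0,0]]]}}

```text
clock: 4.2
tcp_pos: [0.552, 0.1576, 0.2298]
orientation: [0.0, 0.425, 0.905, 0.0]
wrist_force: [-0.4, -0.5, 0.3]
finger_gap: 0.0003
grip_force: 0.0
```

```bash
python3 - <<'E'
from h import *
np.set_printoptions(precision=4,suppress=True)
s=env.get_state(); print(s["tcp_pos"],s["finger_gap"],s["grip_force"],s["wrist_force"])
P,h,r=cloud("wrist"); cv2.imwrite("pics/w3.png",cv2.resize(r["frame"][140:380,180:380],None,fx=3,fy=2.5))
m=mask(h,"orange")&(P[...,2]>.215)&(P[...,2]<.26)&(P[...,1]>.05); q=P[m];print(q.mean(0),np.percentile(q[:,2],[50,95]))
c=q.mean(0); a=np.radians(39.75); print("rod shaker-x vs tcp", (c-s["tcp_pos"])@[np.cos(a),np.sin(a),0])
E
```

```text
[0.552  0.1576 0.2298] 0.0002567467582898957 0.0 [-0.4053 -0.5023  0.3494]
[0.5324 0.1703 0.226 ] [0.2263 0.2278]
rod shaker-x vs tcp -0.0069146069988867895
```

View pics/w3.png

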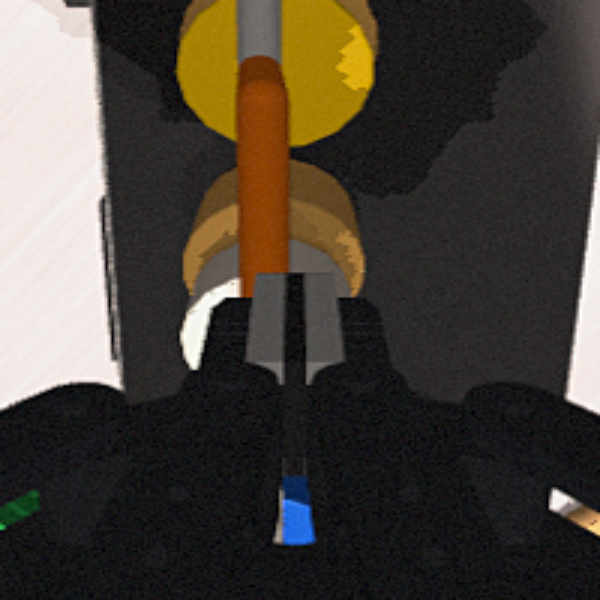

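```bash
python3 - <<'E'
from h import *
np.set_printoptions(precision=4,suppress=True)
s=env.get_state(); P,h,r=cloud("wrist"); Q=(P-s["tcp_pos"])@rot(s).as_matrix()
for v in (235,245,252,256,262,270,280,290,300): print(v,[tuple(np.round(Q[v,u]*1000,0)) for u in (255,267,272,278,285,290,300)])
print(r["T_tool_cam"], h[250,262],h[265,270])
P,h,r=cloud("top"); 
a=np.radians(39.75); D=P-s["tcp_pos"]; X=D@[np.cos(a),np.sin(a),0]; Y=D@[-np.sin(a),np.cos(a),0]
m=(abs(X)<.05)&(abs(Y)<.06)&(P[...,2]>.18); 
print(np.c_[X[m],Y[m],P[m][:,2],h[m]][::25])
E
```

```text
235 [(np.float64(-31.0), np.float64(-22.0), np.float64(101.0)), (np.float64(9.0), np.float64(-7.0), np.float64(2.0)), (np.float64(8.0), np.float64(-4.0), np.float64(3.0)), (np.float64(-29.0), np.float64(-1.0), np.float64(96.0)), (np.float64(-31.0), np.float64(6.0), np.float64(99.0)), (np.float64(-33.0), np.float64(10.0), np.float64(103.0)), (np.float64(-60.0), np.float64(25.0), np.float64(171.0))]
245 [(np.float64(-30.0), np.float64(-20.0), np.float64(74.0)), (np.float64(2.0), np.float64(-7.0), np.float64(3.0)), (np.float64(2.0), np.float64(-4.0), np.float64(3.0)), (np.float64(-27.0), np.float64(-1.0), np.float64(69.0)), (np.float64(-30.0), np.float64(5.0), np.float64(75.0)), (np.float64(-33.0), np.float64(10.0), np.float64(83.0)), (np.float64(-46.0), np.float64(21.0), np.float64(112.0))]
252 [(np.float64(-29.0), np.float64(-19.0), np.float64(59.0)), (np.float64(9.0), np.float64(-6.0), np.float64(-22.0)), (np.float64(9.0), np.float64(-4.0), np.float64(-21.0)), (np.float64(9.0), np.float64(-1.0), np.float64(-22.0)), (np.float64(9.0), np.float64(3.0), np.float64(-22.0)), (np.float64(9.
[... 2294 characters left out ...]
p.float64(-52.0)), (np.float64(10.0), np.float64(2.0), np.float64(-64.0)), (np.float64(10.0), np.float64(4.0), np.float64(-63.0)), (np.float64(10.0), np.float64(7.0), np.float64(-64.0))]
[[-0.0009 -0.9561 -0.2929  0.0729]
 [ 1.     -0.0009 -0.0001 -0.0008]
 [-0.0002 -0.2929  0.9561 -0.1563]
 [ 0.      0.      0.      1.    ]] [ 13 255 126] [12 16 81]
[[  0.0174  -0.0539   0.7036  21.      30.     146.    ]
 [  0.0196  -0.0453   0.7078  19.      30.     143.    ]
 [  0.013   -0.0486   0.7134  21.      57.     126.    ]
 ...
 [ -0.0098   0.0337   0.1822  19.      72.      88.    ]
 [ -0.0038   0.0517   0.1872  18.      79.      87.    ]
 [ -0.0106   0.0528   0.1825  21.     101.      93.    ]]
```

The wrist depth shows the pads ending about 19 mm behind the reported TCP, with the tips at tool z ≈ -19 mm (pixel ~(272,249)) instead of +19. The fingers closed above the rod, so the true grasp point is about 38 mm behind the reported TCP. I'll correct for this and try again.

Request:
{"name": "carry_out", "arguments": {"increments": [[[0,-0.013,0,0,0,0],[0,-0.013,0,0,0,0],[0,-0.013,0,0,0,0],[0,-0.013,0.03,0,0,0],[0,-0.013,0.03,0,0,0]]], "jaw": 0.35}}

```text
clock: 4.97
tcp_pos: [0.5453, 0.153, 0.2125]
orientation: [-0.001, 0.425, 0.905, -0.001]
wrist_force: [0.4, 1.1, 0.1]
finger_gap: 0.0557
grip_force: 0.0
```

Request:
{"name": "carry_out", "arguments": {"increments": [[[0,0,0.03,0,0,0],[0,0,0.057,0,0,0],[0,0,0.057,0,0,0]]]}}

```text
clock: 5.35
tcp_pos: [0.5451, 0.153, 0.184]
orientation: [-0.001, 0.425, 0.905, -0.001]
wrist_force: [-0.9, -0.3, 1.5]
finger_gap: 0.0555
grip_force: 0.0
```

Request:
{"name": "carry_out", "arguments": {"increments": [[[0,0,0,0,0,0],[0,0,0,0,0,0],[0,0,0,0,0,0],[0,0,0,0,0,0],[0,0,0,0,0,0]]], "jaw": 1, "squeeze": 30}}

```text
clock: 5.98
tcp_pos: [0.547, 0.1535, 0.1861]
orientation: [0.0, 0.425, 0.905, 0.001]
wrist_force: [4.5, 3.5, -2.4]
finger_gap: 0.0089
grip_force: 29.1
```

```bash
python3 - <<'E'
from h import *
np.set_printoptions(precision=4,suppress=True)
s=env.get_state(); print(s["tcp_pos"],s["finger_gap"],s["grip_force"],s["wrist_force"])
P,h,r=cloud("wrist"); cv2.imwrite("pics/w4.png",cv2.resize(r["frame"][140:380,180:380],None,fx=3,fy=2.5))
Q=(P-s["tcp_pos"])@rot(s).as_matrix()
for u in (268,288): print([(v,tuple(np.round(Q[v,u]*1000).astype(int))) for v in range(240,262,2)])
E
```

```text
[0.547  0.1535 0.1861] 0.008934991612792733 29.127170741558075 [ 4.5118  3.487  -2.4154]
[(240, (np.int64(23), np.int64(-5), np.int64(-39))), (242, (np.int64(22), np.int64(-5), np.int64(-38))), (244, (np.int64(21), np.int64(-5), np.int64(-38))), (246, (np.int64(20), np.int64(-5), np.int64(-38))), (248, (np.int64(18), np.int64(-5), np.int64(-37))), (250, (np.int64(18), np.int64(-5), np.int64(-38))), (252, (np.int64(17), np.int64(-5), np.int64(-39))), (254, (np.int64(16), np.int64(-5), np.int64(-38))), (256, (np.int64(15), np.int64(-5), np.int64(-38))), (258, (np.int64(14), np.int64(-5), np.int64(-38))), (260, (np.int64(13), np.int64(-5), np.int64(-38)))]
[(240, (np.int64(23), np.int64(4), np.int64(-38))), (242, (np.int64(22), np.int64(4), np.int64(-38))), (244, (np.int64(21), np.int64(4), np.int64(-38))), (246, (np.int64(20), np.int64(4), np.int64(-38))), (248, (np.int64(19), np.int64(4), np.int64(-38))), (250, (np.int64(18), np.int64(4), np.int64(-38))), (252, (np.int64(17), np.int64(4), np.int64(-37))), (254, (np.int64(16), np.int64(4), np.int64(-38))), (256, (np.int64(15), np.int64(4), np.int64(-38))), (258, (np.int64(14), np.int64(4), np.int64(-38))), (260, (np.int64(13), np.int64(4), np.int64(-37)))]
```

Gripped: the gap is 8.9 mm at 29 N. I'll swing the bar along the arc.

Request:
{"name": "carry_out", "arguments": {"increments": [[[0,0.014,-0.02,0,0,0],[0,0.033,-0.039,0,0,0],[0,0.054,-0.056,0,0,0],[0,0.079,-0.068,0,0,0],[0,0.104,-0.077,0,0,0]]]}}

```text
clock: 6.65
tcp_pos: [0.5847, 0.1846, 0.2265]
orientation: [-0.0, 0.425, 0.905, -0.002]
wrist_force: [-6.0, -4.8, 11.1]
finger_gap: 0.0086
grip_force: 30.5
```

Request:
{"name": "carry_out", "arguments": {"increments": [[[0,0.027,-0.004,0,0,0],[0,0.054,-0.004,0,0,0],[0,0.081,0,0,0,0],[0,0.107,0.009,0,0,0],[0,0.131,0.021,0,0,0]]]}}

```text
clock: 7.28
tcp_pos: [0.6375, 0.2284, 0.214]
orientation: [0.0, 0.425, 0.905, -0.0]
wrist_force: [-1.0, -4.1, 0.5]
finger_gap: 0.0089
grip_force: 31.6
```

Request:
{"name": "carry_out", "arguments": {"increments": [[[0,0.022,0.016,0,0,0],[0,0.041,0.036,0,0,0],[0,0.041,0.036,0,0,0]]]}}

```text
clock: 7.65
tcp_pos: [0.6538, 0.242, 0.1942]
orientation: [0.0, 0.425, 0.905, 0.0]
wrist_force: [4.4, -2.0, -0.0]
finger_gap: 0.0089
grip_force: 32.7
```

```bash
python3 - <<'E'
from h import *
np.set_printoptions(precision=4,suppress=True)
s=env.get_state(); print(s["tcp_pos"],s["finger_gap"],s["grip_force"],s["wrist_force"])
P,h,r=cloud("scene"); cv2.imwrite("pics/s4.png",cv2.resize(r["frame"][80:280,260:420],None,fx=3,fy=3))
E
```

```text
[0.6538 0.242  0.1942] 0.008869867619523006 32.720253467559814 [ 4.3984 -1.988  -0.0438]
```

View pics/s4.png

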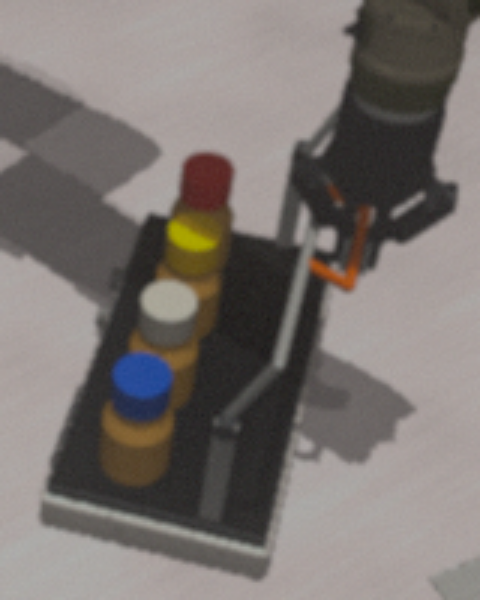

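The bar is swung past upright, with the fingers between the handle uprights and the four bottles standing clear. I'll release with a small opening and rise.

Request:
{"name": "carry_out", "arguments": {"increments": [[[0,0,0,0,0,0],[0,0,0,0,0,0],[0,0,0,0,0,0],[0,0.004,-0.05,0,0,0],[0,0.004,-0.08,0,0,0]]], "jaw": 0.7}}

```text
clock: 8.32
tcp_pos: [0.653, 0.2424, 0.2364]
orientation: [-0.001, 0.425, 0.905, -0.001]
wrist_force: [0.4, 0.4, 0.3]
finger_gap: 0.0257
grip_force: 0.0
```

Request:
{"name": "carry_out", "arguments": {"increments": [[[0,0,-0.12,0,0,0],[0,0,-0.22,0,0,0],[0,0,-0.22,0,0,0],[0,-0.28,-0.22,0,0,0],[0,-0.38,-0.22,0,0,0]]]}}

```text
clock: 8.95
tcp_pos: [0.5579, 0.1631, 0.3422]
orientation: [-0.002, 0.425, 0.905, -0.002]
wrist_force: [1.3, -1.9, 1.4]
finger_gap: 0.0254
grip_force: 0.0
```

```bash
python3 - <<'E'
from h import *
np.set_printoptions(precision=4,suppress=True)
s=env.get_state(); print(s["tcp_pos"],s["finger_gap"],s["wrist_force"])
HUE["white"]=[(0,180)]
def wm(h): return (h[...,1]<70)&(h[...,2]>60)
for c in ["top","scene","wrist"]:
    P,h,r=cloud(c); Z=P[...,2]
    reg=(P[...,1]>-.02)&(P[...,0]>.4)&(P[...,0]<.7)&(P[...,1]<.3)&(Z>.165)&(Z<.178)
    for k in["red","yellow","blue"]:
        m=mask(h,k)&reg; q=P[m]
        if len(q)>5: print(c,k,len(q),q.mean(0),(q.min(0)+q.max(0))/2,cv2.minEnclosingCircle(q[:,:2].astype(np.float32)))
    m=mask(h,"orange")&(Z>.2)&(Z<.28)&(P[...,0]>.6)&(P[...,1]>.1)&(P[...,1]<.4); q=P[m]; print("handle",len(q),q.mean(0) if len(q) else 0)
    cv2.imwrite(f"pics/{c}5.png",r["frame"])
E
```

```text
[0.5579 0.1631 0.3422] 0.025402298205909377 [ 1.3044 -1.8926  1.4203]
top red 118 [0.468  0.2315 0.1715] [0.4671 0.2329 0.1712] ((0.4671202301979065, 0.236705020070076), 0.02114894986152649)
top yellow 35 [0.5173 0.1891 0.1721] [0.5202 0.1871 0.1709] ((0.5213779807090759, 0.18694742023944855), 0.02179166115820408)
top blue 373 [0.6303 0.0523 0.1716] [0.6301 0.0528 0.1712] ((0.6305384039878845, 0.05181421712040901), 0.024010397493839264)
handle 66 [0.6719 0.1986 0.2454]
scene red 166 [0.4701 0.244  0.1707] [0.4683 0.2463 0.1705] ((0.4687046408653259, 0.24459761381149292), 0.024885127320885658)
scene blue 248 [0.634  0.0492 0.1706] [0.6323 0.0499 0.1703] ((0.632114827632904, 0.051016390323638916), 0.024673352017998695)
handle 160 [0.6533 0.2256 0.2428]
wrist red 1805 [0.466  0.2431 0.172 ] [0.466  0.243  0.1699] ((0.4660964906215668, 0.24317091703414917), 0.023985758423805237)
wrist yellow 200 [0.5235 0.1838 0.172 ] [0.5236 0.1838 0.1715] ((0.5229583978652954, 0.1832009255886078), 0.023637570440769196)
wrist blue 1018 [0.6293 0.0504 0.1718] [0.63   0.0489 0.1698] ((0.6299754977226257, 0.04861864820122719), 0.023731620982289314)
handle 1618 [0.6464 0.2326 0.2431]
```

View pics/wrist5.png

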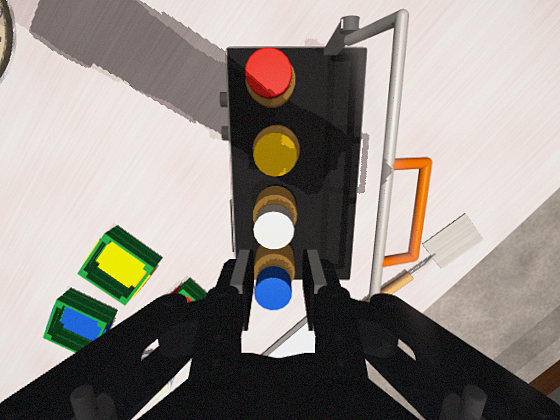

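The bar stays open, handle at about (415,205), and all caps are visible: red (268,73), yellow (276,153), white (274,229), blue (273,290). Next is the blue bottle.

```bash
cat >> h.py <<'E'
A=np.radians(39.75)
def plan(pts,s=None):
    p=None; np.set_printoptions(suppress=True)
    s=env.get_state() if s is None else s
    print(s["tcp_pos"].round(4),s["finger_gap"].round(4),s["grip_force"].round(1),s["wrist_force"].round(1))
    for q in pts:
        if p is None: print("from now",to(s,q,down(A)))
        else: print("leg",np.round(down(A).inv().apply(np.array(q)-p)/.5,4))
        p=np.array(q)
BL,RE,YE=[.630,.0495],[.466,.244],[.523,.184]
CB,CR,CY=[.4445,-.323],[.597,-.166],[.4415,-.159]
E
python3 - <<'E'
from h import *
print("red"); plan([RE+[.24],CR+[.24]]); print("yel"); plan([YE+[.24],CY+[.24]])
print("CB->RE"); plan([CB+[.24],RE+[.24]]); print("CR-YE"); plan([CR+[.24],YE+[.24]]); print("blue");plan([BL+[.23],BL+[.114],BL+[.24],CB+[.24]])
E
```

```text
redTraceback (most recent call last):
  File "<stdin>", line 2, in <module>
  File "h.py", line 27, in plan
    print(s["tcp_pos"].round(4),s["finger_gap"].round(4),s["grip_force"].round(1),s["wrist_force"].round(1))
                                ^^^^^^^^^^^^^^^^^^^^^
AttributeError: 'float' object has no attribute 'round'
```

```bash
sed -i 's/s\["finger_gap"\].round(4),s\["grip_force"\].round(1)/round(s["finger_gap"],4),round(s["grip_force"],1)/' h.py
python3 - <<'E'
from h import *
print("red"); plan([RE+[.24],CR+[.24]]); print("yel"); plan([YE+[.24],CY+[.24]])
print("CB->RE"); plan([CB+[.24],RE+[.24]]); print("CR-YE"); plan([CR+[.24],YE+[.24]]); print("blue");plan([BL+[.23],BL+[.114],BL+[.24],CB+[.24]])
E
```

```text
red
[0.5544 0.1621 0.3444] 0.026 0.0 [ 0.5  0.2 -0.4]
from now [ 0.2382 -0.0306  0.2098 -0.0009 -0.0006 -0.0004]
leg [-0.798  -0.3229  0.    ]
yel
[0.5544 0.1621 0.3444] 0.026 0.0 [ 0.5  0.2 -0.4]
from now [ 0.0731 -0.0193  0.2091 -0.0009 -0.0006 -0.0004]
leg [-0.4232 -0.564   0.    ]
CB->RE
[0.5544 0.1621 0.3444] 0.026 0.0 [ 0.5  0.2 -0.4]
from now [-0.6081 -0.7866  0.2112 -0.0009 -0.0006 -0.0004]
leg [0.8444 0.7582 0.    ]
CR-YE
[0.5544 0.1621 0.3444] 0.026 0.0 [ 0.5  0.2 -0.4]
from now [-0.5606 -0.3514  0.2088 -0.0009 -0.0006 -0.0004]
leg [0.6328 0.3338 0.    ]
blue
[0.5544 0.1621 0.3444] 0.026 0.0 [ 0.5  0.2 -0.4]
from now [-0.2706 -0.0257  0.2279 -0.0009 -0.0006 -0.0004]
leg [0.    0.    0.232]
leg [ 0.     0.    -0.252]
leg [-0.3356 -0.7616  0.    ]
```

Request:
{"name": "carry_out", "arguments": {"increments": [[[-0.271,-0.026,0,0,0,0],[-0.271,-0.026,0.1,0,0,0],[-0.271,-0.026,0.228,0,0,0],[-0.271,-0.026,0.228,0,0,0],[-0.271,-0.026,0.228,0,0,0]]], "jaw": 0}}

```text
clock: 9.72
tcp_pos: [0.6352, 0.0512, 0.229]
orientation: [-0.002, 0.425, 0.905, -0.001]
wrist_force: [-0.3, -0.3, 1.3]
finger_gap: 0.0854
grip_force: 0.0
```

Request:
{"name": "carry_out", "arguments": {"increments": [[[0,0,0,0,0,0],[0,0,0,0,0,0]]]}}

```text
clock: 9.98
tcp_pos: [0.6369, 0.0519, 0.2339]
orientation: [0.001, 0.425, 0.905, 0.001]
wrist_force: [0.6, 0.1, 0.9]
finger_gap: 0.0857
grip_force: 0.0
```

```bash
python3 - <<'E'
from h import *
plan([BL+[.114]])
E
```

```text
[0.6369 0.0519 0.2339] 0.0857 0.0 [0.6 0.1 0.9]
from now [ 0.0056 -0.0142  0.2398  0.0004  0.0003  0.    ]
```

Request:
{"name": "carry_out", "arguments": {"increments": [[[0.005,-0.013,0.06,0,0,0],[0.005,-0.013,0.12,0,0,0],[0.005,-0.013,0.18,0,0,0],[0.005,-0.013,0.24,0,0,0],[0.005,-0.013,0.24,0,0,0]]]}}

```text
clock: 10.6
tcp_pos: [0.628, 0.0496, 0.1108]
orientation: [-0.001, 0.425, 0.905, -0.001]
wrist_force: [0.5, -0.5, 0.6]
finger_gap: 0.085
grip_force: 0.0
```

Request:
{"name": "carry_out", "arguments": {"increments": [[[0,0,0,0,0,0],[0,0,0,0,0,0],[0,0,0,0,0,0],[0,0,0,0,0,0]]], "jaw": 1, "squeeze": 40}}

```text
clock: 11.1
tcp_pos: [0.6308, 0.0491, 0.1142]
orientation: [0.002, 0.425, 0.905, 0.001]
wrist_force: [0.3, 0.7, 6.9]
finger_gap: 0.0471
grip_force: 41.5
```

Request:
{"name": "carry_out", "arguments": {"increments": [[[0,0,-0.03,0,0,0],[0,0,-0.09,0,0,0],[0,0,-0.16,0,0,0],[0,0,-0.22,0,0,0],[0,0,-0.252,0,0,0]]], "squeeze": 50}}

```text
clock: 11.72
tcp_pos: [0.6297, 0.049, 0.2406]
orientation: [0.001, 0.425, 0.905, 0.0]
wrist_force: [0.3, -0.1, -3.4]
finger_gap: 0.0469
grip_force: 52.1
```

Request:
{"name": "carry_out", "arguments": {"increments": [[[-0.02,-0.046,0,0,0,0],[-0.055,-0.126,0,0,0,0],[-0.09,-0.206,0,0,0,0],[-0.126,-0.286,0,0,0,0],[-0.162,-0.366,0,0,0,0]]]}}

```text
clock: 12.35
tcp_pos: [0.5392, -0.1312, 0.2385]
orientation: [-0.0, 0.425, 0.905, -0.0]
wrist_force: [0.7, -0.8, -3.9]
finger_gap: 0.0469
grip_force: 52.3
```

Request:
{"name": "carry_out", "arguments": {"increments": [[[-0.035,-0.08,0,0,0,0],[-0.07,-0.16,0,0,0,0],[-0.105,-0.24,0,0,0,0],[-0.14,-0.32,0,0,0,0],[-0.174,-0.396,0,0,0,0]]]}}

```text
clock: 12.98
tcp_pos: [0.4424, -0.3246, 0.2386]
orientation: [-0.0, 0.425, 0.905, 0.0]
wrist_force: [0.4, 0.1, -2.6]
finger_gap: 0.0465
grip_force: 52.4
```

Request:
{"name": "carry_out", "arguments": {"increments": [[[0,0,0,0,0,0],[0,0,0,0,0,0]]]}}

```text
clock: 13.22
tcp_pos: [0.4432, -0.3233, 0.2382]
orientation: [-0.0, 0.425, 0.905, 0.0]
wrist_force: [-0.2, 0.1, -2.7]
finger_gap: 0.0468
grip_force: 52.7
```

```bash
python3 - <<'E'
from h import *
s=env.get_state();plan([CB+[.09],CB+[.059]])
P,h,r=cloud("scene"); cv2.imwrite("pics/s6.png",r["frame"])
E
```

```text
[ 0.4432 -0.3233  0.2382] 0.0468 52.7 [-0.2  0.1 -2.7]
from now [-0.0014  0.0022  0.2963  0.0001 -0.0001 -0.0002]
leg [0.    0.    0.062]
```

View pics/s6.png

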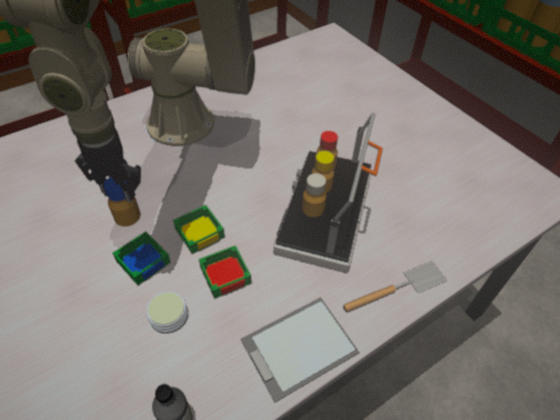

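The blue bottle hangs upright at (123,208) over the blue crate at (141,257), with the other three still standing. I'll lower it.

Request:
{"name": "carry_out", "arguments": {"increments": [[[-0.001,0.002,0.08,0,0,0],[-0.001,0.002,0.17,0,0,0],[-0.001,0.002,0.25,0,0,0],[-0.001,0.002,0.31,0,0,0],[-0.001,0.002,0.344,0,0,0]]]}}

```text
clock: 13.9
tcp_pos: [0.4444, -0.3211, 0.0643]
orientation: [-0.001, 0.424, 0.906, 0.001]
wrist_force: [-0.6, -0.1, -2.6]
finger_gap: 0.0471
grip_force: 52.7
```

Request:
{"name": "carry_out", "arguments": {"increments": [[[0,0,0.002,0,0,0],[0,0,0.004,0,0,0],[0,0,0.007,0,0,0],[0,0,0.01,0,0,0],[0,0,0.01,0,0,0]]]}}

```text
clock: 14.52
tcp_pos: [0.4447, -0.3234, 0.0612]
orientation: [0.0, 0.425, 0.905, -0.0]
wrist_force: [-0.5, -0.1, -1.9]
finger_gap: 0.0468
grip_force: 52.7
```

Request:
{"name": "carry_out", "arguments": {"increments": [[[0,0,0.001,0,0,0],[0,0,0.002,0,0,0],[0,0,0.003,0,0,0],[0,0,0.003,0,0,0]]]}}

```text
clock: 15.02
tcp_pos: [0.4446, -0.3233, 0.0594]
orientation: [-0.0, 0.425, 0.905, 0.0]
wrist_force: [-0.9, 0.5, -3.1]
finger_gap: 0.047
grip_force: 52.7
```

Request:
{"name": "carry_out", "arguments": {"increments": [[[0,0,0.001,0,0,0],[0,0,0.002,0,0,0],[0,0,0.003,0,0,0],[0,0,0.003,0,0,0]]]}}

```text
clock: 15.52
tcp_pos: [0.4448, -0.3235, 0.0592]
orientation: [0.001, 0.425, 0.905, -0.0]
wrist_force: [-2.0, 2.1, 6.8]
finger_gap: 0.0468
grip_force: 53.7
```

Contact. I'll release, rise, and go to the red bottle.

Request:
{"name": "carry_out", "arguments": {"increments": [[[0,0,0,0,0,0],[0,0,0,0,0,0],[0,0,0,0,0,0],[0,0,-0.1,0,0,0],[0,0,-0.22,0,0,0]]], "jaw": 0}}

```text
clock: 16.15
tcp_pos: [0.4437, -0.3225, 0.1678]
orientation: [-0.002, 0.425, 0.905, 0.001]
wrist_force: [0.9, -0.2, 0.1]
finger_gap: 0.0854
grip_force: 0.0
```

Request:
{"name": "carry_out", "arguments": {"increments": [[[0,0,-0.14,0,0,0],[0.2,0.18,-0.14,0,0,0],[0.4,0.36,-0.14,0,0,0],[0.6,0.54,-0.14,0,0,0],[0.6,0.54,-0.14,0,0,0]]]}}

```text
clock: 16.77
tcp_pos: [0.4545, -0.0719, 0.2366]
orientation: [0.0, 0.425, 0.905, 0.0]
wrist_force: [0.9, 1.1, -0.8]
finger_gap: 0.0852
grip_force: 0.0
```

Request:
{"name": "carry_out", "arguments": {"increments": [[[0.244,0.218,0,0,0,0],[0.244,0.218,0,0,0,0],[0.244,0.218,0,0,0,0],[0.244,0.218,0,0,0,0],[0.244,0.218,0,0,0,0]]]}}

```text
clock: 17.4
tcp_pos: [0.4605, 0.0896, 0.2364]
orientation: [0.0, 0.425, 0.905, -0.0]
wrist_force: [0.2, -0.2, 0.6]
finger_gap: 0.0848
grip_force: 0.0
```

```bash
python3 - <<'E'
from h import *
plan([RE+[.114]])
P,h,r=cloud("scene"); cv2.imwrite("pics/s7.png",r["frame"])
Z=P[...,2]; m=mask(h,"blue")&(P[...,1]<-.2)&(Z>.1)&(Z<.13); q=P[m]; print("blue",len(q),q.mean(0),q[:,2].max())
m=mask(h,"red")&(P[...,1]>.1)&(Z>.165)&(Z<.178); q=P[m]; print("red",len(q),q.mean(0) if len(q) else 0)
E
```

```text
[0.4605 0.0896 0.2364] 0.0848 0.0 [ 0.2 -0.2  0.6]
from now [ 0.2305  0.206   0.2446 -0.0001  0.     -0.0001]
blue 301 [ 0.45125781 -0.32254161  0.11403113] 0.12117008974007303
red 171 [0.46916236 0.24355189 0.17022086]
```

Request:
{"name": "carry_out", "arguments": {"increments": [[[0.2305,0.206,0,0,0,0],[0.2305,0.206,0,0,0,0],[0.2305,0.206,0,0,0,0],[0.2305,0.206,0,0,0,0],[0.2305,0.206,0.03,0,0,0]]]}}

```text
clock: 18.08
tcp_pos: [0.4672, 0.2432, 0.2218]
orientation: [0.001, 0.426, 0.905, 0.001]
wrist_force: [-0.4, -0.5, -0.4]
finger_gap: 0.0856
grip_force: 0.0
```

```bash
python3 - <<'E'
from h import *
plan([RE+[.114]])
E
```

```text
[0.4672 0.2432 0.2218] 0.0856 0.0 [-0.4 -0.5 -0.4]
from now [ 0.003  -0.0012  0.2156  0.0003  0.0002 -0.0004]
```

Request:
{"name": "carry_out", "arguments": {"increments": [[[0.002,-0.001,0.06,0,0,0],[0.002,-0.001,0.12,0,0,0],[0.002,-0.001,0.17,0,0,0],[0.002,-0.001,0.216,0,0,0],[0.002,-0.001,0.216,0,0,0]]]}}

```text
clock: 18.7
tcp_pos: [0.4633, 0.2424, 0.1111]
orientation: [-0.002, 0.426, 0.905, -0.002]
wrist_force: [0.6, 0.7, 1.0]
finger_gap: 0.0854
grip_force: 0.0
```

Request:
{"name": "carry_out", "arguments": {"increments": [[[0,0,0,0,0,0],[0,0,0,0,0,0],[0,0,0,0,0,0],[0,0,0,0,0,0]]], "jaw": 1, "squeeze": 50}}

```text
clock: 19.2
tcp_pos: [0.4659, 0.2448, 0.1149]
orientation: [0.001, 0.425, 0.905, 0.001]
wrist_force: [-0.6, -1.9, 6.1]
finger_gap: 0.0473
grip_force: 51.3
```

Request:
{"name": "carry_out", "arguments": {"increments": [[[0,0,-0.03,0,0,0],[0,0,-0.09,0,0,0],[0,0,-0.16,0,0,0],[0,0,-0.24,0,0,0],[0,0,-0.3,0,0,0]]]}}

```text
clock: 19.82
tcp_pos: [0.4651, 0.245, 0.2657]
orientation: [0.0, 0.425, 0.905, 0.001]
wrist_force: [0.4, -0.5, -3.2]
finger_gap: 0.0472
grip_force: 52.3
```

Request:
{"name": "carry_out", "arguments": {"increments": [[[-0.05,-0.02,0,0,0,0],[-0.13,-0.053,0,0,0,0],[-0.21,-0.085,0,0,0,0],[-0.3,-0.121,0,0,0,0],[-0.39,-0.158,0,0,0,0]]]}}

```text
clock: 20.45
tcp_pos: [0.529, 0.0432, 0.2639]
orientation: [-0.0, 0.425, 0.905, 0.0]
wrist_force: [0.3, 0.2, -4.4]
finger_gap: 0.0468
grip_force: 52.3
```

Request:
{"name": "carry_out", "arguments": {"increments": [[[-0.09,-0.036,0,0,0,0],[-0.18,-0.073,0,0,0,0],[-0.27,-0.109,0,0,0,0],[-0.36,-0.146,0,0,0,0],[-0.4,-0.162,0,0,0,0]]]}}

```text
clock: 21.08
tcp_pos: [0.5946, -0.1637, 0.2631]
orientation: [-0.0, 0.426, 0.905, -0.0]
wrist_force: [-1.0, 0.6, -3.7]
finger_gap: 0.047
grip_force: 52.4
```

Request:
{"name": "carry_out", "arguments": {"increments": [[[0,0,0,0,0,0],[0,0,0,0,0,0]]]}}

```text
clock: 21.32
tcp_pos: [0.5939, -0.1602, 0.2636]
orientation: [-0.001, 0.425, 0.905, 0.0]
wrist_force: [0.9, 1.3, -3.0]
finger_gap: 0.0469
grip_force: 52.4
```

```bash
python3 - <<'E'
from h import *
plan([CR+[.064]])
E
```

```text
[ 0.5939 -0.1602  0.2636] 0.0469 52.4 [ 0.9  1.3 -3. ]
from now [-0.0134 -0.0028  0.3991  0.     -0.0002  0.    ]
```

Request:
{"name": "carry_out", "arguments": {"increments": [[[-0.013,-0.003,0.08,0,0,0],[-0.013,-0.003,0.17,0,0,0],[-0.013,-0.003,0.26,0,0,0],[-0.013,-0.003,0.34,0,0,0],[-0.013,-0.003,0.397,0,0,0]]]}}

```text
clock: 21.95
tcp_pos: [0.5961, -0.1649, 0.0635]
orientation: [-0.001, 0.424, 0.906, 0.0]
wrist_force: [-0.5, 0.1, -1.9]
finger_gap: 0.0467
grip_force: 52.3
```

Request:
{"name": "carry_out", "arguments": {"increments": [[[0,0,0.002,0,0,0],[0,0,0.004,0,0,0],[0,0,0.006,0,0,0],[0,0,0.008,0,0,0],[0,0,0.008,0,0,0]]]}}

```text
clock: 22.58
tcp_pos: [0.5975, -0.1674, 0.0614]
orientation: [0.0, 0.425, 0.905, 0.0]
wrist_force: [0.1, 0.2, -3.6]
finger_gap: 0.0466
grip_force: 52.5
```

Request:
{"name": "carry_out", "arguments": {"increments": [[[0,0,0.001,0,0,0],[0,0,0.002,0,0,0],[0,0,0.003,0,0,0],[0,0,0.004,0,0,0],[0,0,0.004,0,0,0]]]}}

```text
clock: 23.2
tcp_pos: [0.5975, -0.1675, 0.0599]
orientation: [0.001, 0.425, 0.905, -0.0]
wrist_force: [-2.7, -0.4, 5.0]
finger_gap: 0.0465
grip_force: 53.1
```

Request:
{"name": "carry_out", "arguments": {"increments": [[[0,0,0,0,0,0],[0,0,0,0,0,0],[0,0,0,0,0,0],[0,0,-0.1,0,0,0],[0,0,-0.22,0,0,0]]], "jaw": 0}}

```text
clock: 23.82
tcp_pos: [0.5962, -0.1668, 0.1685]
orientation: [-0.002, 0.425, 0.905, 0.0]
wrist_force: [1.0, -0.3, 1.1]
finger_gap: 0.0851
grip_force: 0.0
```

Request:
{"name": "carry_out", "arguments": {"increments": [[[0,0,-0.16,0,0,0],[0.1,0.05,-0.16,0,0,0],[0.2,0.1,-0.16,0,0,0],[0.32,0.17,-0.16,0,0,0],[0.42,0.22,-0.16,0,0,0]]]}}

```text
clock: 24.45
tcp_pos: [0.5476, 0.0659, 0.249]
orientation: [0.0, 0.425, 0.905, 0.0]
wrist_force: [1.2, 0.7, -0.4]
finger_gap: 0.0855
grip_force: 0.0
```

Request:
{"name": "carry_out", "arguments": {"increments": [[[0.1,0.05,0,0,0,0],[0.21,0.11,0,0,0,0],[0.21,0.11,0,0,0,0],[0.21,0.11,0,0,0,0]]]}}

```text
clock: 24.95
tcp_pos: [0.5231, 0.1803, 0.2489]
orientation: [0.0, 0.424, 0.905, -0.0]
wrist_force: [1.2, -0.9, -0.1]
finger_gap: 0.085
grip_force: 0.0
```

```bash
python3 - <<'E'
from h import *
plan([YE+[.114]])
P,h,r=cloud("scene"); cv2.imwrite("pics/s8.png",r["frame"])
Z=P[...,2]; m=mask(h,"red")&(P[...,1]<-.1)&(Z>.1)&(Z<.13); q=P[m]; print("red",len(q),q.mean(0),q[:,2].max())
m=mask(h,"yellow")&(P[...,1]>.1)&(Z>.165)&(Z<.178); q=P[m]; print("yel",len(q),q.mean(0) if len(q) else 0)
E
```

```text
[0.5231 0.1803 0.2489] 0.085 0.0 [ 1.2 -0.9 -0.1]
from now [ 0.0059  0.0046  0.2699 -0.      0.0001  0.    ]
red 322 [ 0.6019411  -0.16844592  0.11427508] 0.12086565045432078
yel 1 [0.54727135 0.18669505 0.1704654 ]
```

View pics/s8.png

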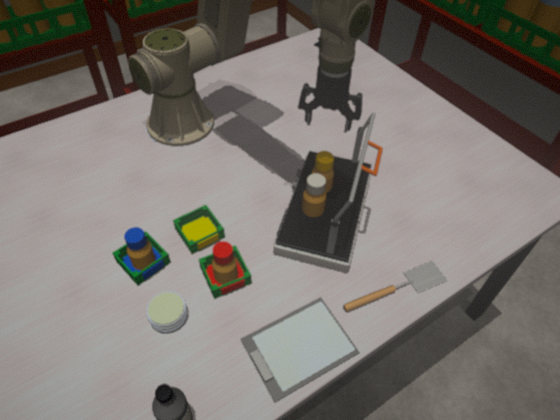

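Blue stands upright in its crate at (137,250) and red in its crate at (224,264), with yellow (324,160) and white (315,185) still on the shaker. Next I'll take yellow.

Request:
{"name": "carry_out", "arguments": {"increments": [[[0.006,0.004,0.08,0,0,0],[0.006,0.004,0.15,0,0,0],[0.006,0.004,0.21,0,0,0],[0.006,0.004,0.27,0,0,0],[0.006,0.004,0.27,0,0,0]]]}}

```text
clock: 25.62
tcp_pos: [0.5212, 0.1816, 0.1117]
orientation: [-0.002, 0.426, 0.905, -0.002]
wrist_force: [-0.6, -0.3, 0.3]
finger_gap: 0.0856
grip_force: 0.0
```

Request:
{"name": "carry_out", "arguments": {"increments": [[[0,0,0,0,0,0],[0,0,0,0,0,0],[0,0,0,0,0,0],[0,0,0,0,0,0]]], "jaw": 1, "squeeze": 50}}

```text
clock: 26.12
tcp_pos: [0.5241, 0.1838, 0.1158]
orientation: [0.002, 0.425, 0.905, 0.001]
wrist_force: [0.8, -1.1, 5.8]
finger_gap: 0.0468
grip_force: 51.9
```

Request:
{"name": "carry_out", "arguments": {"increments": [[[0,0,-0.03,0,0,0],[0,0,-0.09,0,0,0],[0,0,-0.16,0,0,0],[0,0,-0.24,0,0,0],[0,0,-0.3,0,0,0]]]}}

```text
clock: 26.75
tcp_pos: [0.5226, 0.1839, 0.2664]
orientation: [0.0, 0.425, 0.905, 0.0]
wrist_force: [0.9, 0.6, -2.0]
finger_gap: 0.0467
grip_force: 52.0
```

Request:
{"name": "carry_out", "arguments": {"increments": [[[-0.03,-0.04,0,0,0,0],[-0.08,-0.107,0,0,0,0],[-0.13,-0.173,0,0,0,0],[-0.18,-0.24,0,0,0,0],[-0.23,-0.307,0,0,0,0]]]}}

```text
clock: 27.38
tcp_pos: [0.4773, -0.0037, 0.2646]
orientation: [-0.0, 0.425, 0.905, 0.0]
wrist_force: [0.9, -0.6, -1.7]
finger_gap: 0.0471
grip_force: 52.2
```

Request:
{"name": "carry_out", "arguments": {"increments": [[[-0.05,-0.067,0,0,0,0],[-0.1,-0.133,0,0,0,0],[-0.15,-0.2,0,0,0,0],[-0.193,-0.257,0,0,0,0],[-0.193,-0.257,0,0,0,0]]]}}

```text
clock: 28.0
tcp_pos: [0.4402, -0.1609, 0.2644]
orientation: [-0.0, 0.427, 0.904, -0.0]
wrist_force: [-0.3, 0.0, -3.0]
finger_gap: 0.0468
grip_force: 52.4
```

Request:
{"name": "carry_out", "arguments": {"increments": [[[0,0,0,0,0,0],[0,0,0,0,0,0]]]}}

```text
clock: 28.25
tcp_pos: [0.441, -0.1582, 0.2642]
orientation: [-0.0, 0.424, 0.905, 0.0]
wrist_force: [-0.9, 0.2, -1.8]
finger_gap: 0.0471
grip_force: 52.4
```

```bash
python3 - <<'E'
from h import *
plan([CY+[.064]])
E
```

```text
[ 0.441  -0.1582  0.2642] 0.0471 52.4 [-0.9  0.2 -1.8]
from now [-0.002  -0.0003  0.4003  0.     -0.      0.0001]
```

Request:
{"name": "carry_out", "arguments": {"increments": [[[-0.001,0,0.08,0,0,0],[-0.001,0,0.17,0,0,0],[-0.001,0,0.26,0,0,0],[-0.001,0,0.34,0,0,0],[-0.001,0,0.397,0,0,0]]]}}

```text
clock: 28.88
tcp_pos: [0.4406, -0.158, 0.0638]
orientation: [-0.001, 0.424, 0.906, 0.0]
wrist_force: [0.4, -1.1, -3.1]
finger_gap: 0.0468
grip_force: 52.5
```

Request:
{"name": "carry_out", "arguments": {"increments": [[[0,0,0.002,0,0,0],[0,0,0.004,0,0,0],[0,0,0.006,0,0,0],[0,0,0.008,0,0,0],[0,0,0.008,0,0,0]]]}}

```text
clock: 29.5
tcp_pos: [0.4414, -0.1597, 0.0619]
orientation: [0.0, 0.425, 0.905, 0.0]
wrist_force: [-0.2, -0.3, -2.1]
finger_gap: 0.0469
grip_force: 52.5
```

Request:
{"name": "carry_out", "arguments": {"increments": [[[0,0,0.001,0,0,0],[0,0,0.002,0,0,0],[0,0,0.003,0,0,0],[0,0,0.004,0,0,0],[0,0,0.004,0,0,0]]]}}

```text
clock: 30.12
tcp_pos: [0.4414, -0.1597, 0.0607]
orientation: [0.001, 0.425, 0.905, -0.0]
wrist_force: [-3.7, 1.6, 9.4]
finger_gap: 0.0467
grip_force: 53.8
```

Contact. I'll release, rise and take a last look.

Request:
{"name": "carry_out", "arguments": {"increments": [[[0,0,0,0,0,0],[0,0,0,0,0,0],[0,0,0,0,0,0],[0,0,-0.1,0,0,0],[0,0,-0.22,0,0,0]]], "jaw": 0}}

```text
clock: 30.75
tcp_pos: [0.4401, -0.1589, 0.1694]
orientation: [-0.002, 0.425, 0.905, 0.0]
wrist_force: [1.3, -0.2, 0.5]
finger_gap: 0.0854
grip_force: 0.0
```

Request:
{"name": "carry_out", "arguments": {"increments": [[[0,0,-0.12,0,0,0],[0,0,-0.24,0,0,0],[0.2,0.1,-0.24,0,0,0],[0.3,0.16,-0.24,0,0,0],[0.3,0.16,-0.24,0,0,0]]]}}

```text
clock: 31.38
tcp_pos: [0.4062, 0.0087, 0.2897]
orientation: [0.0, 0.425, 0.905, 0.0]
wrist_force: [0.3, 0.2, -0.1]
finger_gap: 0.0852
grip_force: 0.0
```

Request:
{"name": "carry_out", "arguments": {"increments": [[[0,0,0,0,0,0],[0,0,0,0,0,0]]]}}

```text
clock: 31.62
tcp_pos: [0.4071, 0.0069, 0.2895]
orientation: [0.0, 0.425, 0.905, -0.0]
wrist_force: [-0.5, -1.4, -0.2]
finger_gap: 0.0853
grip_force: 0.0
```

```bash
python3 - <<'E'
from h import *
plan([CY+[.2]])
P,h,r=cloud("scene"); cv2.imwrite("pics/s9.png",r["frame"]); Z=P[...,2]
for k in("red","yellow","blue"):
    m=mask(h,k)&(P[...,1]<-.08)&(Z>.105)&(Z<.13); q=P[m]; print(k,len(q),q.mean(0))
m=mask(h,"orange")&(Z>.2)&(Z<.28)&(P[...,0]>.6)&(P[...,1]>.1)&(P[...,1]<.4); print("handle",P[m].mean(0))
E
```

```text
[0.4071 0.0069 0.2895] 0.0853 0.0 [-0.5 -1.4 -0.2]
from now [-0.299  -0.1593  0.1791  0.      0.0001 -0.    ]
red 296 [ 0.60063735 -0.16820355  0.11525944]
yellow 213 [ 0.4440626  -0.15792279  0.11575609]
blue 272 [ 0.44990694 -0.32218604  0.11513533]
handle [0.65323733 0.22581744 0.24281476]
```

View pics/s9.png

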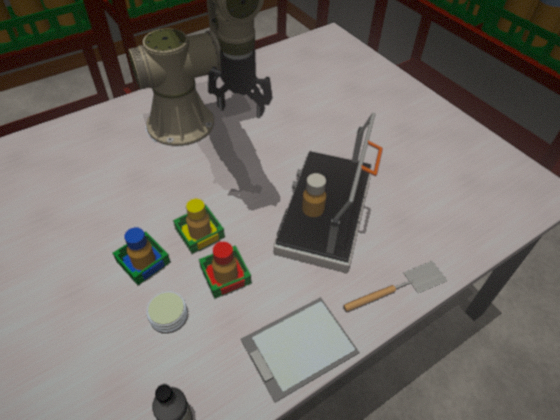

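Blue (137,250), yellow (197,222) and red (224,264) stand upright in their matching crates. White (315,195) is on the shaker, the bar is open, and the arm is clear.

```bash
python3 -c "
from workcell import env
print(env.hand_in())"
```

```text
the job is handed in; nothing more can be done
None
```

The job is handed in: the bar is open past upright, the red, blue and yellow bottles stand upright in their matching crates, and the white bottle is still in place on the shaker; at last reading the clock was about 32 s of the 112 s allowed.

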